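# Check a valve spring at its fitted height in the lever tester

## Robot

A 6-joint arm with a two-finger parallel gripper is mounted at the origin on the work surface; the furniture and walls round the work are solid. World frame = base frame: x ahead of the robot, y to its left, z up, the work surface at z = 0. Lengths are in m, angles in rad, forces in N, time in s.
With the tool pointing down it reaches from about 0.225 to 0.875 m from the base axis. Payload 3.4 kg.
Tool frame: the origin (TCP) lies at the very end of the fingers, on their centre line; the grasp point (between the pads) lies behind it (manip.grasp_offset is the z of the grasp point in the tool frame, in m); z points along the fingers, y is the line along which they close (so a half turn about z gives the same grasp; the last joint's range is limited). The gripper opens to 85 mm and grips with 20 to 120 N. Pads are 22 mm wide; open, the fingers measure 114 mm over their backs; the gripper's body (76 mm by 85 mm) begins 54 mm behind the grasp point. The pads swing forward as they close: fully open they stand 13 mm farther back than shut.
Start: joints at [1.196, 0.276, 1.505, -0, 1.361, -0.121], TCP at [0.144, 0.557, 0.231] pointing down, gripper open.
Joint ranges: [-2.89, 2.89], [-0.75, 2.08], [0.22, 2.7], [-1.18, 4.32], [0.11, 2.71], [-2.7, 2.7]. Speed limits (rad/s): [2.57, 2.57, 3.14, 3.14, 3.14, 3.14].

## Interface

Orientations are given as a unit quaternion [w, x, y, z].
In Python, from rig import manip gives the robot as it stands.
- The arm moves only by the shell command python3 -m pendant 'ROWS' [FORCE]. ROWS is JSON, a list of rows, each an object of numbers: "dx", "dy", "dz": the shift along the tool's x, y, z in m; "rx", "ry", "rz": the turn, a rotation vector about the tool's x, y, z in degrees; "hand": the finger opening in m, from 0 to 0.0854. In form: [{"dx": .., "dy": .., "dz": .., "rx": .., "ry": .., "rz": .., "hand": ..}, ...]. A call has 1 to 12 rows; each row shifts and turns the commanded pose from where the row before left it, along the tool's axes as they then stand; what a row does not reach is not made up. A row lasts 1/12 s, in which the tool goes at most 41.7 mm and 7.16 degrees, less where a joint would pass 70% of its speed; a pose out of reach is approached as far as the arm can. A call is refused whole if a number of a shift passes 0.0417 or a number of a turn 7.16, either way. A call with a gripper value outside its range is refused whole. The fingers move at their own pace and stop on an object; FORCE is the grip in N (left out, the last holds). Time passes only in rows, so rows that do not move let the fingers close. It gives the time, the measured TCP pose, the force, the opening and the grip force at its end, in the units of the state.
- manip.get_state(): the state, without advancing time (a new reading comes with each control period).
- manip.get_image(name): name is "scene" or "side" or "wrist"; returns a dict with "frame" (480x640x3 uint8, red, green, blue), "fx", "fy", "cx", "cy" (pixels), "position" and "attitude" of the camera in the world; the wrist camera has in their place "mount" (4x4, takes a point from camera to tool coordinates, whose origin is the TCP and whose axes are the flange's). Camera axes: x right, y up, looking along -z (the intrinsics and any distortion apply to the point x, -y, -z); pixel columns grow to the right and rows downward; lengths in m; the calibration is good to about 2 mm. A picture is of the moment at which its call begins: read the wrist's pose just before it. There is no depth.
- manip.sign_off(): hands the job in; it is judged then, once.
The state is a dict: "clock": time; "qpos": joint angles; "qd": joint speeds; "effort": joint torques, N m; "position": TCP position; "ee_rot": TCP orientation; "contact_force": force on the tool from outside, world axes, zero at the start; "moment": the same for the moment, N m; "width": finger opening in m; "gripper_force": force on a finger pad.
Only numpy, scipy, OpenCV 4.12 (cv2) and the standard library are available. Lean on these libraries where they do the work, as an engineer would, in place of code of your own. Each camera call takes 0.05 s, during which the arm holds its last target. There are 200 camera calls.

## Task

Check the new valve spring, the one with the copper-coloured retainer on top, in the blue lever tester: lift it with a light grip (no more than 20 N of grip force, because a nicked coil cracks later in the engine), stand it upright in the round seat and let go of it. Then swing the lever over onto the spring and press it down to the fitted height, where the red pointer stands between the two red lines of the scale (12 mm of squeeze, never beyond 16 mm), hold it steady there for three seconds so that the load dial can be read, and finish while still holding the lever down at that height. Leave the two old springs and the oil bottle where they are.

Things in the scene. Friction and masses are not known exactly. Their poses are not given: they have to be found in the camera images.
- spring: new valve spring standing upright, bright steel coils 29 mm across, 52 mm tall when free, 0.085 kg, with a copper-coloured retainer disc (29 mm across, 5 mm thick) on top; origin at the centre of its foot, z along its axis. Can be gripped anywhere on its sides. It squeezes along its axis at 3 N per mm (coils bind at 20 mm)
- spring_cap (a joint): squeeze of the new spring in m: 0 free (52 mm tall), 0.012 at its fitted height of 40 mm
- spring_top (a point): centre of the top of the new spring's retainer
- tester: blue cast spring tester, bolted down; origin on the bench under the seat's axis; -x points along the lowered lever to its handle, +x to the hinge. Base 18 mm high, x -105 to 130 mm, y within 52 mm; two hinge cheeks 114 mm high at x 68 to 120 mm; scale post 18 mm wide, 124 mm high at x -60, y 34 mm; load dial up to 90 mm high at x -62, y -78 mm, its green band is 10 to 14 mm of squeeze
- seat (a point): centre of the floor of the round steel seat, 43 mm above the bench unloaded; it is the weighing plate and sinks 1 mm for each 12 N (3 mm at fitted height). A shallow cup 39 mm across inside, 50 mm outside, its rim 5 mm above the floor; axes as the tester's
- hinge (a point): point on the lever's hinge axis midway between the cheeks, 90 mm behind the seat's axis, 96 mm above the bench; the hinge axis is the tester's y
- lever (a joint): angle of the lever above level, rad: 1.5 to 1.75 parked upright (rear stop 1.75; its end then 344 mm above the bench), 0 level, which is the fitted height of a spring in the seat; its foot meets the free spring at about 0.16. It stays where it is near upright and falls from below about 1.1. Holding it level on the spring takes about 14 N at the handle
- lever_grip (a point): middle of the lever's black rubber handle, 205 mm from the hinge axis: a round grip 25 mm thick, its end 43 mm beyond this point. At fitted height it lies 96 mm above the bench; 5.5 mm up or down here is 2 mm at the spring. With the fingers closing along the hinge axis (tester's y) it can be pinched from above at every angle of the lever
- old_spring_a: old, grey-brown tapered valve spring, 30 mm across, 52 mm tall, rigid, standing; leave it
- old_spring_b: a second old spring like it; leave it
- oil_bottle: clear squeeze bottle with oil and a black cap, 55 mm across, 136 mm tall, standing; origin at its foot; leave it
Mind the look-alikes: they are no part of the job. Leave any green or pink look-alike of the spring alone.

How it is judged:
On the way, in this order (a step that is already met when the one before it is completed fails the run):
1. the new spring stands upright in the seat, let go (horizontal distance between spring and seat below 0.006 m and z of spring in the frame of seat below 0.003 m and angle between spring's own z axis and vertical below 0.08 rad and contact force between each of the arm, the fingers and spring below 0.2 N and value of joint spring_cap below 0.006 m), for 0.3 s.
2. the lever has kept the spring at its fitted height, 12 mm of squeeze within 2 mm, for 2.5 s without a break (value of joint spring_cap between 0.01 and 0.014 m and value of joint lever below 0.05 rad and horizontal distance between spring and seat below 0.006 m), for 2.5 s.
At the end, for the whole second after the job is handed in: the new spring stands upright in the seat (within 6 mm of its centre) and the robot, touching only the lever, keeps it squeezed by 10 to 14 mm through the last second; the two old springs and the oil bottle still stand (all of step 2 and z of spring in the frame of seat below 0.003 m and angle between spring's own z axis and vertical below 0.08 rad and contact force between each of the arm, the fingers and spring below 0.2 N and contact force between any of the arm, the fingers and tester above 3 N and angle between each of oil_bottle, old_spring_a, old_spring_b's own z axis and vertical below 0.1 rad); the arm keeps its last pose, push and grip.
It fails at once if the new spring is gripped with more than 25 N a finger (50 N on both together) (contact force between any of the arm, the fingers and spring above 50 N).
It fails at once if the spring is squeezed by more than 16 mm (value of joint spring_cap above 0.016 m).
It fails at once if an old spring or the oil bottle is moved by more than 20 mm (distance of any of old_spring_a, old_spring_b, oil_bottle from where it was at the start of the episode above 0.02 m).
It also fails if it takes over 64 s, if anything falls off the work surface, if the arm or the gripper's body presses on something with over 40 N, if the wrist force passes 120 N, or if a joint passes its speed limit or range.

## Working session

There is one attempt and no reset: what is moved stays moved. The work goes in short steps, Python scripts to look and compute and a shell command to move; the robot and the scene stay as the last step left them, time stands still between calls to the robot, and variables do not carry over. Pictures are saved under pics/ and viewed, at most 10 in all, crops included, and the job is handed in when it is done.

```bash
mkdir -p pics; cat > h.py <<'E'
import numpy as np,cv2
from scipy.spatial.transform import Rotation as R
from rig import manip
def q(a): 
    return R.from_quat([a[1],a[2],a[3],a[0]])
def cam(n):
    s=manip.get_state(); d=manip.get_image(n)
    if 'mount' in d:
        M=np.array(d['mount']); T=np.eye(4); T[:3,:3]=q(s['ee_rot']).as_matrix(); T[:3,3]=s['position']
        P=T@M; d['C']=P[:3,3]; d['A']=P[:3,:3]
    else:
        d['C']=np.array(d['position']); a=np.array(d['attitude'])
        d['A']=a if a.shape==(3,3) else q(a).as_matrix()
    return d
def ray(d,u,v):
    r=d['A']@np.array([(u-d['cx'])/d['fx'],-(v-d['cy'])/d['fy'],-1]); return d['C'],r/np.linalg.norm(r)
def plane(d,u,v,z):
    c,r=ray(d,u,v); return c+r*(z-c[2])/r[2]
def proj(d,p):
    x=d['A'].T@(np.array(p)-d['C']); return d['cx']+d['fx']*x[0]/-x[2], d['cy']-d['fy']*x[1]/-x[2]
def save(d,n): cv2.imwrite('pics/'+n,cv2.cvtColor(d['frame'],cv2.COLOR_RGB2BGR))
E
python3 - <<'E'
from h import *
print(manip.get_state(), manip.grasp_offset)
for n in ['scene','side','wrist']:
    d=cam(n); save(d,n+'0.png'); print(n,{k:v for k,v in d.items() if k!='frame'})
E
```

```text
{'clock': 0.0, 'qpos': array([ 1.19601089e+00,  2.76580845e-01,  1.50611566e+00, -1.23233782e-05,
        1.36067839e+00, -1.20996279e-01]), 'qd': array([-1.73896115e-03,  3.34092235e-05, -4.07402882e-06, -1.02266426e-04,
       -1.56790081e-03, -8.45376656e-04]), 'effort': array([-2.07546007e-03, -4.16759562e+01, -2.45804805e+01, -4.42826176e-04,
        1.11647020e-02, -3.52133021e-06]), 'position': array([0.14418522, 0.55609797, 0.23045473]), 'ee_rot': array([-2.12804818e-04,  1.26552976e-01,  9.91959450e-01, -8.65361020e-04]), 'contact_force': array([-0.466366  , -0.81988781,  0.34249013]), 'moment': array([ 0.01689807,  0.02353982, -0.00409316]), 'gripper_force': 0.0, 'width': 0.08527169118506386} -0.0187
scene {'fx': 516.7061753058786, 'fy': 516.7061753058786, 'cx': 320.6871162819309, 'cy': 236.3674582374003, 'position': array([-0.20668122,  0.52050643,  0.60779466]), 'attitude': array([-0.37409645, -0.21743348,  0.46778351,  0.77068354]), 'C': array([-0.20668122,  0.52050643,  0.60779466]), 'A': array([[-0.62554906,  0.37319636, -0.68513711],
       [-0.78004354, -0.28246086, 
[... 468 characters left out ...]
0.01978106,  0.85468662,  0.51876728]])}
wrist {'fx': 368.4380895405288, 'fy': 368.4380895405288, 'cx': 322.4709374708941, 'cy': 244.69297748492224, 'mount': array([[ 2.88106614e-04,  9.61997519e-01,  2.73058035e-01,
         6.75090935e-02],
       [ 9.99999797e-01, -1.22128029e-04, -6.24847735e-04,
        -3.18592154e-04],
       [-5.67753931e-04,  2.73058160e-01, -9.61997359e-01,
        -1.43219466e-01],
       [ 0.00000000e+00,  0.00000000e+00,  0.00000000e+00,
         1.00000000e+00]]), 'C': array([0.07886163, 0.57299805, 0.37376445]), 'A': array([[ 0.25079715, -0.93138076, -0.26387624],
       [ 0.96803908,  0.24100002,  0.0694214 ],
       [-0.00106358, -0.2728532 ,  0.96205509]])}
```

View pics/scene0.png

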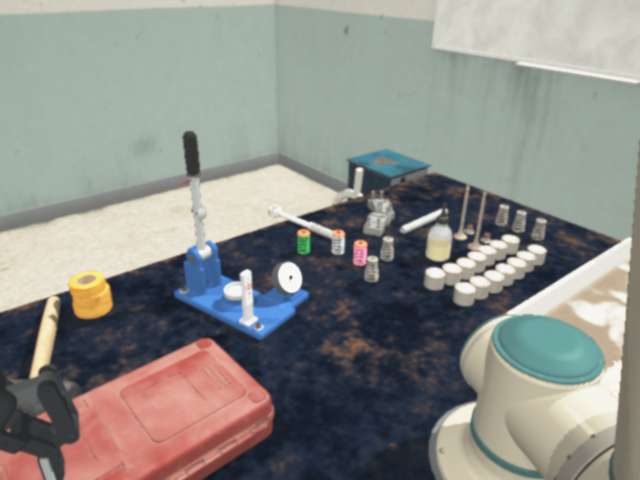

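View pics/side0.png

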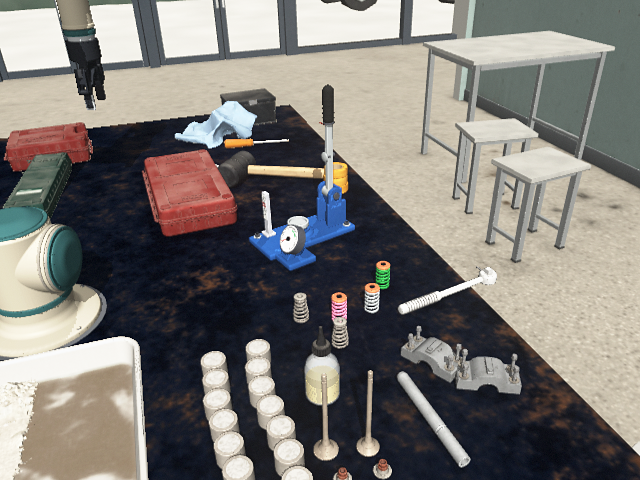

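View pics/wrist0.png

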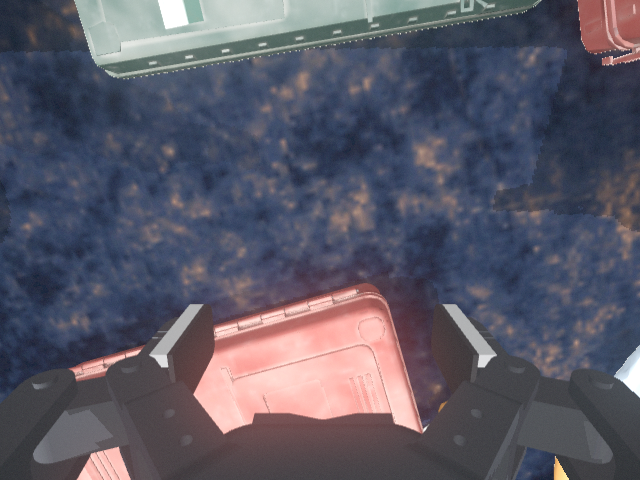

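The scene view shows the new spring (white coils, orange top) at about (338,233). The side view has it at about (372,288). Pink and green look-alikes and the two old springs stand around it. The tester's seat is at scene (235,289) and side (299,221), with the lever upright. The wrist view shows only toolboxes.

```bash
python3 - <<'E'
from h import *
s=cam('scene'); d=cam('side')
def tri(a,b):
    c1,r1=ray(s,*a); c2,r2=ray(d,*b)
    t=np.linalg.lstsq(np.c_[r1,-r2],c2-c1,rcond=None)[0]
    p,q_=c1+t[0]*r1,c2+t[1]*r2
    return (p+q_)/2,np.linalg.norm(p-q_)
for n,a,b in [('spring',(338,234),(372,287)),('seat',(235,289),(299,221)),('oldA',(373,259),(301,296)),('oldB',(388,239),(340,322)),('pink',(361,243),(340,297)),('green',(304,233),(383,266)),('leverend',(190,132),(328,87)),('bottle',(444,209),(320,330)),('posttop',(247,273),(266,193))]:
    p,e=tri(a,b);print(n,p.round(4),round(e,4))
print(plane(s,338,234,.052),plane(d,372,287,.052)); print(plane(s,235,289,.048),plane(d,299,221,.048))
b=cv2.cvtColor(d['frame'],cv2.COLOR_RGB2BGR)
cv2.imwrite('pics/crop1.png',cv2.resize(b[150:360,230:430],None,fx=2.85,fy=2.85,interpolation=cv2.INTER_CUBIC))
b=cv2.cvtColor(s['frame'],cv2.COLOR_RGB2BGR)
cv2.imwrite('pics/crop2.png',cv2.resize(b[120:340,165:415],None,fx=2.7,fy=2.7,interpolation=cv2.INTER_CUBIC))
E
```

```text
spring [ 0.6007 -0.1889  0.0473] 0.002
seat [0.5491 0.1177 0.0438] 0.0001
oldA [ 0.4658 -0.172   0.0488] 0.0032
oldB [ 0.5097 -0.2638  0.0474] 0.0007
pink [ 0.5327 -0.1995  0.0491] 0.0016
green [ 0.6513 -0.1282  0.0468] 0.0005
leverend [0.6328 0.1382 0.3393] 0.0015
bottle [ 0.4408 -0.3615  0.1239] 0.0045
posttop [0.4788 0.1298 0.1211] 0.0025
[ 0.59222161 -0.18228052  0.052     ] [ 0.59909736 -0.19380142  0.052     ]
[0.54352699 0.12063887 0.048     ] [0.54703655 0.11016954 0.048     ]
```

View pics/crop1.png

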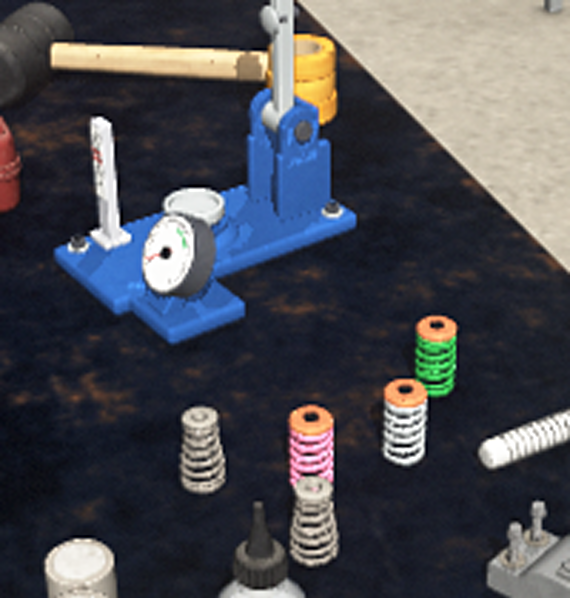

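The side crop shows the steel spring at crop (404,395), pink at (311,420), green at (437,330) and the seat at (193,205). Triangulated heights agree with the given sizes to within 5 mm. The spring is near (0.597,-0.189). The tester's yaw is about 13.5°. Next I move above the spring and look with the wrist camera.

```bash
python3 -m pendant '[{"dx":-0.028,"dy":-0.0275},{"dx":-0.028,"dy":-0.0275},{"dx":-0.028,"dy":-0.0275},{"dx":-0.028,"dy":-0.0275},{"dx":-0.028,"dy":-0.0275},{"dx":-0.028,"dy":-0.0275},{"dx":-0.028,"dy":-0.0275},{"dx":-0.028,"dy":-0.0275},{"dx":-0.028,"dy":-0.0275},{"dx":-0.028,"dy":-0.0275},{"dx":-0.028,"dy":-0.0275},{"dx":-0.028,"dy":-0.0275}]'
python3 -m pendant '[{"dx":-0.028,"dy":-0.0275},{"dx":-0.028,"dy":-0.0275},{"dx":-0.028,"dy":-0.0275},{"dx":-0.028,"dy":-0.0275},{"dx":-0.028,"dy":-0.0275},{"dx":-0.028,"dy":-0.0275},{"dx":-0.028,"dy":-0.0275},{"dx":-0.028,"dy":-0.0275},{"dx":-0.028,"dy":-0.0275},{"dx":-0.028,"dy":-0.0275}]'
python3 -m pendant '[{"rz":-7},{"rz":-7},{"rz":-7},{"rz":-7},{},{}]'
python3 - <<'E'
from h import *
print(manip.get_state()['qpos'])
d=cam('wrist'); save(d,'w1.png')
print(d['C'],proj(d,[.597,-.189,.052]))
E
```

```text
[ 1.19601524e+00  2.76245569e-01  1.50543889e+00  1.72100581e-05
  1.36067075e+00 -1.21001487e-01]
[0.078905   0.57314035 0.3741428 ] (np.float64(-126.21426516265359), np.float64(671.6896437855944))invalid input
invalid input
invalid input
```

View pics/w1.png

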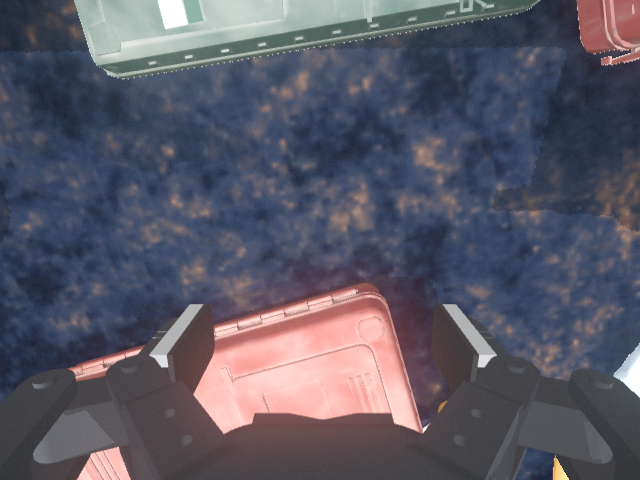

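The calls were refused, so the arm has not moved and the view is unchanged. The rows probably need every key.

```bash
python3 -m pendant '[{"dx":-0.028,"dy":-0.0275,"dz":0,"rx":0,"ry":0,"rz":0,"hand":0.085},{"dx":-0.028,"dy":-0.0275,"dz":0,"rx":0,"ry":0,"rz":0,"hand":0.085}]'
```

```text
clock: 0.47
position: [0.1846, 0.4896, 0.2307]
ee_rot: [0.0, 0.125, 0.992, -0.0]
contact_force: [1.4, -0.4, -0.3]
width: 0.0848
gripper_force: 0.0
```

```bash
python3 -m pendant '[{"dx":-0.028,"dy":-0.0275,"dz":0,"rx":0,"ry":0,"rz":0,"hand":0.085},{"dx":-0.028,"dy":-0.0275,"dz":0,"rx":0,"ry":0,"rz":0,"hand":0.085},{"dx":-0.028,"dy":-0.0275,"dz":0,"rx":0,"ry":0,"rz":0,"hand":0.085},{"dx":-0.028,"dy":-0.0275,"dz":0,"rx":0,"ry":0,"rz":0,"hand":0.085},{"dx":-0.028,"dy":-0.0275,"dz":0,"rx":0,"ry":0,"rz":0,"hand":0.085},{"dx":-0.028,"dy":-0.0275,"dz":0,"rx":0,"ry":0,"rz":0,"hand":0.085},{"dx":-0.028,"dy":-0.0275,"dz":0,"rx":0,"ry":0,"rz":0,"hand":0.085},{"dx":-0.028,"dy":-0.0275,"dz":0,"rx":0,"ry":0,"rz":0,"hand":0.085},{"dx":-0.028,"dy":-0.0275,"dz":0,"rx":0,"ry":0,"rz":0,"hand":0.085},{"dx":-0.028,"dy":-0.0275,"dz":0,"rx":0,"ry":0,"rz":0,"hand":0.085}]'
python3 -m pendant '[{"dx":-0.028,"dy":-0.0275,"dz":0,"rx":0,"ry":0,"rz":0,"hand":0.085},{"dx":-0.028,"dy":-0.0275,"dz":0,"rx":0,"ry":0,"rz":0,"hand":0.085},{"dx":-0.028,"dy":-0.0275,"dz":0,"rx":0,"ry":0,"rz":0,"hand":0.085},{"dx":-0.028,"dy":-0.0275,"dz":0,"rx":0,"ry":0,"rz":0,"hand":0.085},{"dx":-0.028,"dy":-0.0275,"dz":0,"rx":0,"ry":0,"rz":0,"hand":0.085},{"dx":-0.028,"dy":-0.0275,"dz":0,"rx":0,"ry":0,"rz":0,"hand":0.085},{"dx":-0.028,"dy":-0.0275,"dz":0,"rx":0,"ry":0,"rz":0,"hand":0.085},{"dx":-0.028,"dy":-0.0275,"dz":0,"rx":0,"ry":0,"rz":0,"hand":0.085}]'
python3 -m pendant '[{"dx":0,"dy":0,"dz":0,"rx":0,"ry":0,"rz":-7,"hand":0.085},{"dx":0,"dy":0,"dz":0,"rx":0,"ry":0,"rz":-7,"hand":0.085},{"dx":0,"dy":0,"dz":0,"rx":0,"ry":0,"rz":-7,"hand":0.085},{"dx":0,"dy":0,"dz":0,"rx":0,"ry":0,"rz":-7,"hand":0.085},{"dx":0,"dy":0,"dz":0,"rx":0,"ry":0,"rz":0,"hand":0.085}]'
python3 - <<'E'
from h import *
print(manip.get_state()['qpos'])
d=cam('wrist'); save(d,'w2.png')
print(d['C'],proj(d,[.597,-.189,.052]))
E
```

```text
clock: 1.3
position: [0.3873, 0.151, 0.2316]
ee_rot: [0.0, 0.127, 0.992, 0.0]
contact_force: [1.1, 1.3, 0.1]
width: 0.085
gripper_force: 0.0
clock: 1.97
position: [0.549, -0.1183, 0.2313]
ee_rot: [0.0, 0.127, 0.992, 0.0]
contact_force: [0.6, 0.5, 0.1]
width: 0.0852
gripper_force: 0.0
clock: 2.38
position: [0.5483, -0.1166, 0.2311]
ee_rot: [-0.0, -0.118, 0.993, 0.0]
contact_force: [-0.6, 0.3, 0.5]
width: 0.085
gripper_force: 0.0
[-3.33711788e-01  2.54504315e-01  1.53578654e+00  8.36185014e-05
  1.35169067e+00 -2.14094502e+00]
[ 0.48262569 -0.13372662  0.37431596] (np.float64(233.88533949077475), np.float64(251.77036230769698))
```

View pics/w2.png

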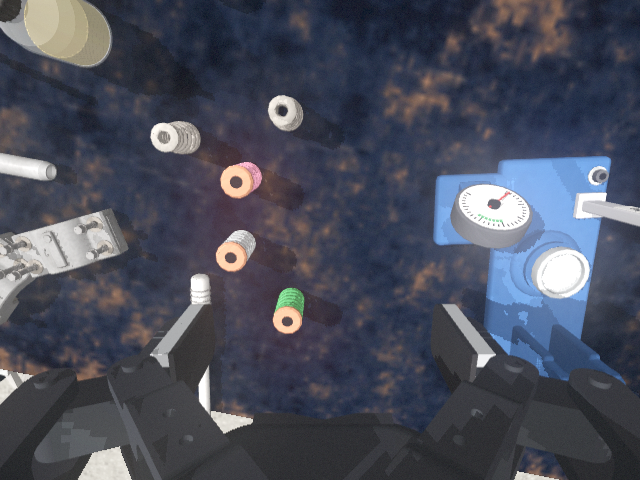

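The wrist view shows the new spring's copper top at (231,257), 5 px from the predicted point. Pink is at (237,181), green at (288,320) and the seat at (561,272). The base's end corners are at about (500,160) and (610,157).

```bash
cat > m.py <<'E'
from h import *
d=cam('wrist'); f=d['frame']; hsv=cv2.cvtColor(f,cv2.COLOR_RGB2HSV)
def blobs(m,z,lo=80):
    n,l,st,c=cv2.connectedComponentsWithStats(m)
    for i in range(1,n):
        if st[i,4]>lo:
            k=cv2.findContours((l==i).astype(np.uint8),0,2)[0][0]
            if len(k)<5: continue
            e=cv2.fitEllipse(k); h=cv2.minEnclosingCircle(cv2.convexHull(k))
            p=plane(d,*e[0],z); print(st[i],np.round(e[0],1),np.round(e[1],1),p.round(4),'diam',round(max(e[1])/d['fx']*np.linalg.norm(p-d['C']),4))
E
cat > a.py <<'E'
from m import *
print('orange');blobs(cv2.inRange(hsv,(5,70,150),(18,255,255))&np.uint8(255*(np.arange(480)<335))[:,None],.052)
print('white');m=cv2.inRange(hsv,(0,0,200),(180,40,255)); m[:,:525]=0;m[:235]=0;m[320:]=0; blobs(m,.048)
bl=cv2.inRange(hsv,(100,150,120),(125,255,255)); bl[:,:430]=0
k=max(cv2.findContours(bl,0,2)[0],key=cv2.contourArea); a=cv2.approxPolyDP(k,3,True)[:,0]
for p in a: print(p,plane(d,*p,.018).round(4))
E
python3 a.py
```

```text
orange
[220 165  33  34 738] [236.  181.6] [31.2 33. ] [ 0.5335 -0.1978  0.052 ] diam 0.0298
[216 242  31  30 631] [231.1 256.6] [28.9 30.5] [ 0.6019 -0.1908  0.052 ] diam 0.0289
[273 306  29  28 550] [287.3 319.7] [26.6 28.6] [ 0.6526 -0.1275  0.052 ] diam 0.0283
white
[ 533  247   57   51 2153] [561.1 271.1] [49.6 55.3] [0.5462 0.113  0.048 ] diam 0.0621
[561 378] [0.6707 0.1867 0.018 ]
```

```bash
python3 -m pendant '[{"dx":-0.0116,"dy":-0.0282,"dz":0,"rx":0,"ry":0,"rz":0,"hand":0.06},{"dx":-0.0116,"dy":-0.0282,"dz":0,"rx":0,"ry":0,"rz":0,"hand":0.06},{"dx":-0.0116,"dy":-0.0282,"dz":0,"rx":0,"ry":0,"rz":0,"hand":0.06},{"dx":0,"dy":0,"dz":0.035,"rx":0,"ry":0,"rz":0,"hand":0.06},{"dx":0,"dy":0,"dz":0.035,"rx":0,"ry":0,"rz":0,"hand":0.06},{"dx":0,"dy":0,"dz":0.025,"rx":0,"ry":0,"rz":0,"hand":0.06},{"dx":0,"dy":0,"dz":0,"rx":0,"ry":0,"rz":0,"hand":0.06}]' 20
python3 - <<'E'
from h import *
d=cam('wrist'); save(d,'w3.png'); p=manip.get_state()
print(proj(d,[.6019,-.1908,.052]),p['position'],p['ee_rot'])
f=d['frame']; hsv=cv2.cvtColor(f,cv2.COLOR_RGB2HSV)
from m import blobs
import m; m.d=d
k=cv2.inRange(hsv,(5,70,150),(18,255,255)); blobs(k,.052)
E
```

```text
clock: 3.07
position: [0.598, -0.189, 0.1303]
ee_rot: [-0.005, -0.116, 0.993, 0.003]
contact_force: [-0.7, 0.4, -0.9]
width: 0.0598
gripper_force: 0.0
(np.float64(318.8669293444799), np.float64(258.4801438512452)) [ 0.5998582  -0.18962802  0.1334213 ] [-0.00297748 -0.11625281  0.99321352  0.00182273]
[ 309  122   49   50 1631] [332.8 146.8] [47.4 49.2] [ 0.5337 -0.1984  0.052 ] diam 0.0297
[ 296  237   45   44 1310] [317.7 258.5] [42.5 43.7] [ 0.6021 -0.1915  0.052 ] diam 0.0276
[371 329  32  39 718] [386.4 349.1] [29.3 38.1] [ 0.6542 -0.1315  0.052 ] diam 0.0273
```

View pics/w3.png

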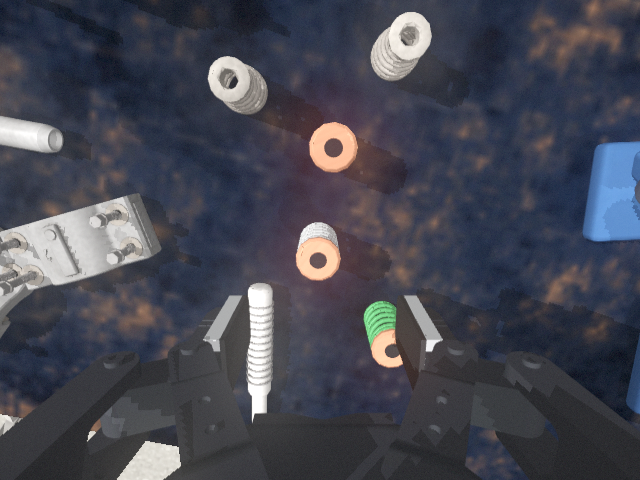

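The top is at (318,258), again giving (0.602,-0.191), and the fingers' path is clear of pink, green and the rod. I descend and grip.

```bash
python3 -m pendant '[{"dx":-0.001,"dy":-0.001,"dz":0.035,"rx":0,"ry":0,"rz":0,"hand":0.06},{"dx":0,"dy":0,"dz":0.035,"rx":0,"ry":0,"rz":0,"hand":0.06},{"dx":0,"dy":0,"dz":0.03,"rx":0,"ry":0,"rz":0,"hand":0.06},{"dx":0,"dy":0,"dz":0.015,"rx":0,"ry":0,"rz":0,"hand":0.06},{"dx":0,"dy":0,"dz":0,"rx":0,"ry":0,"rz":0,"hand":0.06},{"dx":0,"dy":0,"dz":0,"rx":0,"ry":0,"rz":0,"hand":0.06}]' 20
python3 -m pendant '[{"dx":0,"dy":0,"dz":0,"rx":0,"ry":0,"rz":0,"hand":0.025},{"dx":0,"dy":0,"dz":0,"rx":0,"ry":0,"rz":0,"hand":0.025},{"dx":0,"dy":0,"dz":0,"rx":0,"ry":0,"rz":0,"hand":0.025},{"dx":0,"dy":0,"dz":0,"rx":0,"ry":0,"rz":0,"hand":0.025},{"dx":0,"dy":0,"dz":0,"rx":0,"ry":0,"rz":0,"hand":0.025},{"dx":0,"dy":0,"dz":0,"rx":0,"ry":0,"rz":0,"hand":0.025}]' 20
```

```text
clock: 3.67
position: [0.6046, -0.1918, 0.023]
ee_rot: [0.001, -0.117, 0.993, -0.001]
contact_force: [-0.6, -1.0, 0.7]
width: 0.0601
gripper_force: 0.0
clock: 4.17
position: [0.6048, -0.1919, 0.0237]
ee_rot: [0.002, -0.117, 0.993, -0.001]
contact_force: [-0.4, 0.6, 7.3]
width: 0.0287
gripper_force: 21.7
```

```bash
python3 -m pendant '[{"dx":0,"dy":0,"dz":-0.01,"rx":0,"ry":0,"rz":0,"hand":0.025},{"dx":0,"dy":0,"dz":-0.02,"rx":0,"ry":0,"rz":0,"hand":0.025},{"dx":0,"dy":0,"dz":-0.035,"rx":0,"ry":0,"rz":0,"hand":0.025},{"dx":0,"dy":0,"dz":-0.035,"rx":0,"ry":0,"rz":0,"hand":0.025},{"dx":0,"dy":0,"dz":-0.03,"rx":0,"ry":0,"rz":0,"hand":0.025},{"dx":0,"dy":0,"dz":-0.02,"rx":0,"ry":0,"rz":0,"hand":0.025},{"dx":0,"dy":0,"dz":0,"rx":0,"ry":0,"rz":0,"hand":0.025}]' 20
python3 -m pendant '[{"dx":-0.001,"dy":0.015,"dz":0,"rx":0,"ry":0,"rz":0,"hand":0.025},{"dx":-0.002,"dy":0.03,"dz":0,"rx":0,"ry":0,"rz":0,"hand":0.025},{"dx":-0.002,"dy":0.035,"dz":0,"rx":0,"ry":0,"rz":0,"hand":0.025},{"dx":-0.002,"dy":0.035,"dz":0,"rx":0,"ry":0,"rz":0,"hand":0.025},{"dx":-0.002,"dy":0.035,"dz":0,"rx":0,"ry":0,"rz":0,"hand":0.025},{"dx":-0.002,"dy":0.035,"dz":0,"rx":0,"ry":0,"rz":0,"hand":0.025},{"dx":-0.002,"dy":0.035,"dz":0,"rx":0,"ry":0,"rz":0,"hand":0.025},{"dx":-0.002,"dy":0.035,"dz":0,"rx":0,"ry":0,"rz":0,"hand":0.025},{"dx":-0.001,"dy":0.03,"dz":0,"rx":0,"ry":0,"rz":0,"hand":0.025},{"dx":-0.001,"dy":0.027,"dz":0,"rx":0,"ry":0,"rz":0,"hand":0.025},{"dx":0,"dy":0,"dz":0,"rx":0,"ry":0,"rz":0,"hand":0.025},{"dx":0,"dy":0,"dz":0,"rx":0,"ry":0,"rz":0,"hand":0.025}]' 20
python3 - <<'E'
from h import *
d=cam('wrist'); save(d,'w4.png'); print(proj(d,[.546,.113,.048]), proj(d,[.549,.118,.048]))
E
```

```text
clock: 4.75
position: [0.6059, -0.1925, 0.1777]
ee_rot: [0.005, -0.117, 0.993, -0.003]
contact_force: [-0.5, -0.1, -0.1]
width: 0.0284
gripper_force: 21.1
clock: 5.75
position: [0.5446, 0.1179, 0.1695]
ee_rot: [-0.002, -0.119, 0.993, 0.0]
contact_force: [0.5, 0.7, -1.0]
width: 0.0283
gripper_force: 21.0
(np.float64(316.74777893554324), np.float64(236.04159178610652)) (np.float64(322.3401276310075), np.float64(241.3678361002584))
```

View pics/w4.png

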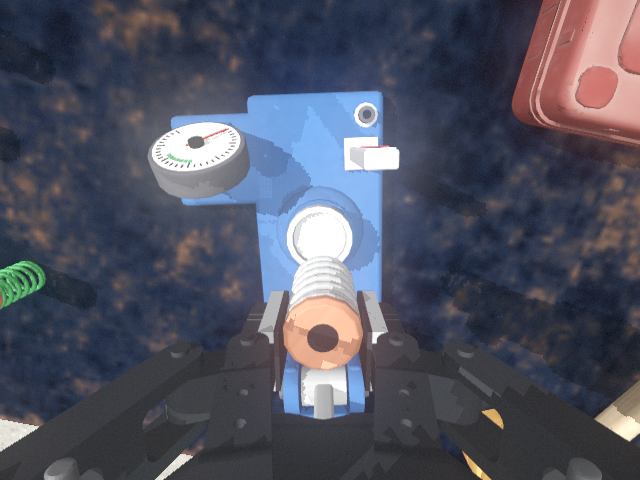

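The wrist view shows the seat rim's centre at about (319,237), the held spring's top at (322,332), and the base's right edge at column 382, almost vertical. The closing axis therefore lies close to the tester's y.

```bash
cat > b.py <<'E'
from m import *
s=manip.get_state(); T=q(s['ee_rot']).as_matrix(); P=s['position']; print(P.round(4))
print('cap'); z=P[2]+.0285; k=cv2.inRange(hsv,(3,70,120),(20,255,255)); k[:,:250]=0;k[:,400:]=0; k[:270]=0
k=max(cv2.findContours(k,0,2)[0],key=cv2.contourArea); e=cv2.fitEllipse(cv2.convexHull(k)); c=plane(d,*e[0],z)
print(e,c.round(4),'in tool',(T.T@(c-P)).round(4),max(e[1])/d['fx']*np.linalg.norm(c-d['C']))
w=cv2.inRange(hsv,(0,0,150),(180,60,255)); w[:200]=0; w[262:]=0; w[:,:270]=0; w[:,:][:,365:]=0
k=cv2.findContours(w,0,2)[0]; k=max(k,key=cv2.contourArea)[:,0]; k=k[(k[:,1]<245)]
X=np.array([plane(d,u,v,.048)[:2] for u,v in k])
sol=np.linalg.lstsq(np.c_[2*X,np.ones(len(X))],(X**2).sum(1),rcond=None)[0]; c2=sol[:2]
print('seat',c2.round(4),'r',np.sqrt(sol[2]+c2@c2),'spread',np.ptp(k,0),'move in tool',(T.T@np.r_[c2-c[:2],0]).round(4))
bl=cv2.inRange(hsv,(100,120,60),(125,255,255))
for side in (0,1):
    pts=[]
    for v in (range(110,280,5) if side else range(215,280,5)):
        x=np.where(bl[v,230:400])[0]+230
        pts.append(plane(d,x[-1] if side else x[0],v,.018)[:2])
    pts=np.array(pts); vx,vy,x0,y0=cv2.fitLine(pts.astype(np.float32),cv2.DIST_HUBER,0,.001,.001).ravel()
    if vx<0: vx,vy=-vx,-vy
    print('edge yaw deg',np.degrees(np.arctan2(vy,vx)),'dist of seat from edge',vx*(c2[1]-y0)-vy*(c2[0]-x0))
print('tool -x yaw',np.degrees(np.arctan2(-T[1,0],-T[0,0])),'tilt',T[:,2])
E
python3 b.py
```

```text
[0.5459 0.116  0.1701]
cap
((322.3398132324219, 332.42694091796875), (74.08297729492188, 80.4294204711914), 91.746337890625) [0.542  0.1148 0.1986] in tool [ 0.0042 -0.0003 -0.0285] 0.028636471429111576
seat [0.546  0.1149] r 0.024088452019640275 spread [66 40] move in tool [-0.0039 -0.0008 -0.    ]Traceback (most recent call last):
  File "b.py", line 16, in <module>
    pts.append(plane(d,x[-1] if side else x[0],v,.018)[:2])
                                          ~^^^
IndexError: index 0 is out of bounds for axis 0 with size 0
```

```bash
python3 -m pendant '[{"dx":-0.0035,"dy":-0.0007,"dz":0.02,"rx":0,"ry":0,"rz":0,"hand":0.025},{"dx":0,"dy":0,"dz":0.03,"rx":0,"ry":0,"rz":0,"hand":0.025},{"dx":0,"dy":0,"dz":0.025,"rx":0,"ry":0,"rz":0,"hand":0.025},{"dx":0,"dy":0,"dz":0.015,"rx":0,"ry":0,"rz":0,"hand":0.025},{"dx":0,"dy":0,"dz":0.006,"rx":0,"ry":0,"rz":0,"hand":0.025},{"dx":0,"dy":0,"dz":0,"rx":0,"ry":0,"rz":0,"hand":0.025},{"dx":0,"dy":0,"dz":0,"rx":0,"ry":0,"rz":0,"hand":0.025},{"dx":0,"dy":0,"dz":0,"rx":0,"ry":0,"rz":0,"hand":0.025}]' 20
sed -i 's/(100,120,60)/(95,80,30)/; s/x=np.where/x=np.where/; s/        pts.append/        if len(x)==0: continue\n        pts.append/' b.py; python3 b.py
```

```text
clock: 6.52
position: [0.5518, 0.1159, 0.0764]
ee_rot: [0.001, -0.117, 0.993, -0.0]
contact_force: [0.6, 0.1, -1.1]
width: 0.0282
gripper_force: 21.0
[0.5518 0.116  0.0766]
cap
((322.45306396484375, 332.0971374511719), (74.44976043701172, 79.81253814697266), 89.38108825683594) [0.5482 0.1139 0.1051] in tool [ 0.0039 -0.0013 -0.0285] 0.02842386326871658
seat [0.5441 0.113 ] r 0.02190392215507718 spread [79 23] move in tool [ 0.0042  0.0001 -0.    ]
edge yaw deg 9.471838 dist of seat from edge 0.05268714403393647
edge yaw deg 25.418648 dist of seat from edge -0.04347879763821737
tool -x yaw 13.426923003298048 tilt [ 2.77386802e-03  3.00920437e-04 -9.99996108e-01]
```

```bash
python3 -m pendant '[{"dx":0.002,"dy":0.0006,"dz":0.002,"rx":0,"ry":0,"rz":0,"hand":0.025},{"dx":0,"dy":0,"dz":0.002,"rx":0,"ry":0,"rz":0,"hand":0.025},{"dx":0,"dy":0,"dz":0.002,"rx":0,"ry":0,"rz":0,"hand":0.025},{"dx":0,"dy":0,"dz":0.0015,"rx":0,"ry":0,"rz":0,"hand":0.025},{"dx":0,"dy":0,"dz":0,"rx":0,"ry":0,"rz":0,"hand":0.025},{"dx":0,"dy":0,"dz":0,"rx":0,"ry":0,"rz":0,"hand":0.025}]' 20
```

```text
clock: 7.07
position: [0.5484, 0.1164, 0.0677]
ee_rot: [-0.0, -0.117, 0.993, 0.0]
contact_force: [0.4, -0.5, -0.4]
width: 0.0285
gripper_force: 21.0
```

```bash
python3 -m pendant '[{"dx":0,"dy":0,"dz":0.001,"rx":0,"ry":0,"rz":0,"hand":0.025},{"dx":0,"dy":0,"dz":0.001,"rx":0,"ry":0,"rz":0,"hand":0.025},{"dx":0,"dy":0,"dz":0,"rx":0,"ry":0,"rz":0,"hand":0.025},{"dx":0,"dy":0,"dz":0,"rx":0,"ry":0,"rz":0,"hand":0.025}]' 20
```

```text
clock: 7.4
position: [0.5487, 0.1164, 0.0663]
ee_rot: [0.0, -0.117, 0.993, 0.0]
contact_force: [-0.8, 0.3, 3.0]
width: 0.0285
gripper_force: 21.4
```

```bash
python3 -m pendant '[{"dx":0,"dy":0,"dz":0,"rx":0,"ry":0,"rz":0,"hand":0.034},{"dx":0,"dy":0,"dz":0,"rx":0,"ry":0,"rz":0,"hand":0.045},{"dx":0,"dy":0,"dz":0,"rx":0,"ry":0,"rz":0,"hand":0.06},{"dx":0,"dy":0,"dz":0,"rx":0,"ry":0,"rz":0,"hand":0.06},{"dx":0,"dy":0,"dz":0,"rx":0,"ry":0,"rz":0,"hand":0.06},{"dx":0,"dy":0,"dz":-0.02,"rx":0,"ry":0,"rz":0,"hand":0.06},{"dx":0,"dy":0,"dz":-0.035,"rx":0,"ry":0,"rz":0,"hand":0.06},{"dx":0,"dy":0,"dz":-0.04,"rx":0,"ry":0,"rz":0,"hand":0.06},{"dx":0,"dy":0,"dz":-0.04,"rx":0,"ry":0,"rz":0,"hand":0.06},{"dx":0,"dy":0,"dz":0,"rx":0,"ry":0,"rz":0,"hand":0.06},{"dx":0,"dy":0,"dz":0,"rx":0,"ry":0,"rz":0,"hand":0.06}]'
cat > c.py <<'E'
from m import *
import sys
save(d,sys.argv[1]); s=manip.get_state(); T=q(s['ee_rot']).as_matrix()
print('cap');blobs(cv2.inRange(hsv,(3,70,120),(20,255,255)),.095,400)
w=cv2.inRange(hsv,(0,0,150),(180,60,255)); 
u,v=map(int,proj(d,[.546,.115,.048])); print('seat px',u,v)
E
python3 c.py w5.png
```

```text
clock: 8.32
position: [0.5502, 0.1165, 0.2036]
ee_rot: [0.003, -0.117, 0.993, -0.0]
contact_force: [-0.6, 0.2, -0.4]
width: 0.0602
gripper_force: 0.0
cap
[ 537    0  103  127 1140] [666.5   9.9] [151. 285.] [0.3641 0.283  0.095 ] diam 0.2579
[ 586    0   54   63 1658] [612.5  28.8] [40.6 64.4] [0.3809 0.256  0.095 ] diam 0.0548
[  2 258  37  33 669] [ 19.6 273.9] [29.8 36.6] [ 0.6276 -0.0926  0.095 ] diam 0.0345
[467 425  30  49 470] [489.8 453.2] [31.8 59.5] [0.7014 0.2981 0.095 ] diam 0.0626
seat px 323 218
```

View pics/w5.png

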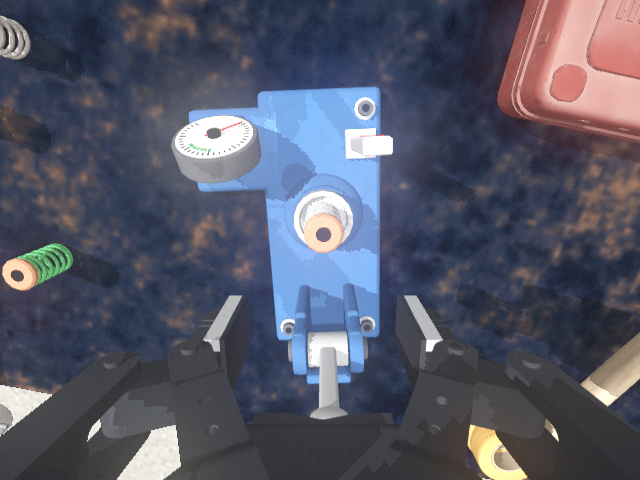

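The spring stands upright in the seat, with its cap at (323,235). The base corners are at about (258,92), (381,90), (277,338) and (380,338). The hinge cheeks are at columns 301 and 355 and the lever shaft is at column 328.

```bash
python3 - <<'E'
from h import *
d=cam('wrist'); s=manip.get_state(); print(s['position'],s['ee_rot'],s['qpos'].round(3))
print('cap',plane(d,323,234.5,.095))
P=[plane(d,*p,.018)[:2] for p in [(258,92),(381,90),(277,338),(380,338)]]
for p in P: print(p.round(4))
m1=(P[0]+P[1])/2; m2=(P[2]+P[3])/2; v=m2-m1; print('len',np.linalg.norm(v),'yaw',np.degrees(np.arctan2(v[1],v[0])),'widths',np.linalg.norm(P[1]-P[0]),np.linalg.norm(P[3]-P[2]))
w=P[1]-P[0]; print('end-edge normal yaw',np.degrees(np.arctan2(w[1],w[0]))-90, m1+v/np.linalg.norm(v)*.105)
for y in np.radians([12.5,13.5,14.5]):
  S=np.array([.547,.1155]); u=np.array([np.cos(y),np.sin(y)])
  for L in (1.5,1.6,1.75):
    r=.205; g=np.r_[S+u*(.09-r*np.cos(L)),.096+r*np.sin(L)]; e=np.r_[S+u*(.09-.248*np.cos(L)),.096+.248*np.sin(L)]
    a=cam('scene') if False else None
    print(round(np.degrees(y),1),L,'grip',g.round(4),'end',e.round(4))
sc=cam('scene'); sd=cam('side')
def blk(d,u,v):
  h=cv2.cvtColor(d['frame'],cv2.COLOR_RGB2GRAY); W=(h[v-30:v+60,u-15:u+15]<60).astype(np.uint8)
  n,l,st,c=cv2.connectedComponentsWithStats(W); i=1+np.argmax(st[1:,4]); pts=np.argwhere(l==i)
  a=pts[pts[:,0]<pts[:,0].min()+3].mean(0); b=pts[pts[:,0]>pts[:,0].max()-3].mean(0)
  return (a[1]+u-15,pts[:,0].min()+v-30),(b[1]+u-15,pts[:,0].max()+v-30)
A=blk(sc,191,150); B=blk(sd,328,100); print(A,B)
for a,b in zip(A,B):
  c1,r1=ray(sc,*a); c2,r2=ray(sd,*b); t=np.linalg.lstsq(np.c_[r1,-r2],c2-c1,rcond=None)[0]; print((c1+t[0]*r1).round(4),(c2+t[1]*r2).round(4))
E
```

```text
[0.54769683 0.11626332 0.19998322] [-7.60505834e-04 -1.17186911e-01  9.93109584e-01  5.84967378e-05] [ 0.085  0.273  1.588  0.     1.281 -1.721]
cap [0.54466809 0.1147899  0.095     ]
[0.4585 0.0392]
[0.4334 0.1373]
[0.6776 0.0999]
[0.6538 0.1994]
len 0.22822277287444276 yaw 15.603754363564619 widths 0.10130031276952135 0.10234858830331263
end-edge normal yaw 14.347564487935244 [0.54705295 0.11651217]
12.5 1.5 grip [0.6207 0.1318 0.3005] end [0.6177 0.1312 0.3434]
12.5 1.6 grip [0.6407 0.1363 0.3009] end [0.6419 0.1365 0.3439]
12.5 1.75 grip [0.6705 0.1429 0.2977] end [0.678  0.1445 0.34  ]
13.5 1.5 grip [0.6204 0.1331 0.3005] end [0.6175 0.1324 0.3434]
13.5 1.6 grip [0.6403 0.1379 0.3009] end [0.6416 0.1382 0.3439]
13.5 1.75 grip [0.67   0.145  0.2977] end [0.6775 0.1468 0.34  ]
14.5 1.5 grip [0.6201 0.1344 0.3005] end [0.6171 0.1336 0.3434]
14.5 1.6 grip [0.6399 0.1395 0.3009] end [0.6411 0.1398 0.3439]
14.5 1.75 grip [0.6695 0.1472 0.2977] end [0.6769 0.1491 0.34  ]
((np.float64(188.54545454545453), np.int64(134)), (np.float64(190.875), np.int64(175))) ((np.float64(326.8), np.int64(85)), (np.float64(327.6296296296296), np.int64(122)))
[0.6302 0.1428 0.3378] [0.6317 0.1433 0.3416]
[0.633  0.1456 0.2606] [0.6329 0.1455 0.2605]
```

```bash
python3 -m pendant '[{"dx":0,"dy":0,"dz":-0.03,"rx":0,"ry":0,"rz":0,"hand":0.085},{"dx":0,"dy":0,"dz":-0.04,"rx":0,"ry":0,"rz":0,"hand":0.085},{"dx":0,"dy":0,"dz":-0.04,"rx":0,"ry":0,"rz":0,"hand":0.085},{"dx":0,"dy":0,"dz":-0.04,"rx":0,"ry":0,"rz":0,"hand":0.085},{"dx":0,"dy":0,"dz":-0.03,"rx":0,"ry":0,"rz":0,"hand":0.085},{"dx":0,"dy":0,"dz":-0.02,"rx":0,"ry":0,"rz":0,"hand":0.085},{"dx":-0.02,"dy":0.001,"dz":0,"rx":0,"ry":0,"rz":-1,"hand":0.085},{"dx":-0.03,"dy":0.001,"dz":0,"rx":0,"ry":0,"rz":0,"hand":0.085},{"dx":-0.025,"dy":0.001,"dz":0,"rx":0,"ry":0,"rz":0,"hand":0.085},{"dx":-0.014,"dy":0.001,"dz":0,"rx":0,"ry":0,"rz":0,"hand":0.085},{"dx":0,"dy":0,"dz":0,"rx":0,"ry":0,"rz":0,"hand":0.085},{"dx":0,"dy":0,"dz":0,"rx":0,"ry":0,"rz":0,"hand":0.085}]'
python3 - <<'E'
from h import *
d=cam('wrist'); save(d,'w6.png'); g=cv2.cvtColor(d['frame'],cv2.COLOR_RGB2GRAY)
for p in [(.5447,.1148,.095),(.632,.1395,.344),(.632,.1395,.300)]: print(p,proj(d,p))
s=manip.get_state();print(s['position'],s['ee_rot'])
E
```

```text
clock: 9.52
position: [0.6339, 0.1421, 0.398]
ee_rot: [-0.003, -0.126, 0.992, 0.0]
contact_force: [0.1, -0.6, -1.0]
width: 0.0851
gripper_force: 0.0
(0.5447, 0.1148, 0.095) (np.float64(319.3602698919841), np.float64(118.52331561445666))
(0.632, 0.1395, 0.344) (np.float64(320.5821110257649), np.float64(261.207055144794))
(0.632, 0.1395, 0.3) (np.float64(320.7903697446783), np.float64(241.0024904350077))
[0.63318157 0.14195445 0.39903343] [-2.00228661e-03 -1.25886161e-01  9.92042673e-01 -1.42554174e-05]
```

View pics/w6.png

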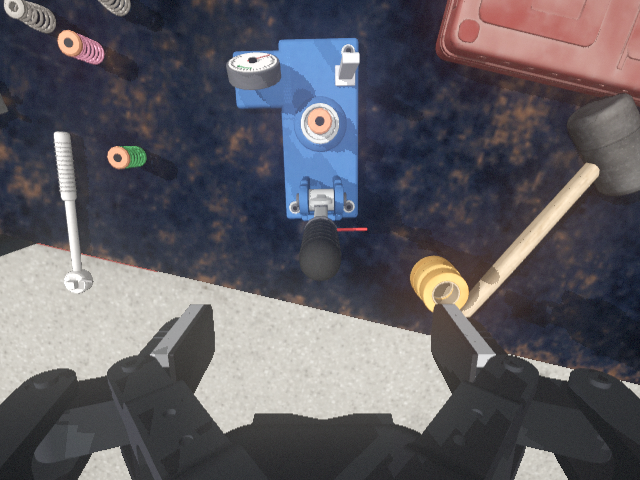

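The handle's end is at (320,261), exactly as predicted for (0.632,0.1395,0.344). The tester's axis is vertical in the image, so the yaw is aligned. I lower around the handle and pinch.

```bash
python3 -m pendant '[{"dx":0.0015,"dy":-0.0021,"dz":0.01,"rx":0,"ry":0,"rz":0,"hand":0.085},{"dx":0,"dy":0,"dz":0.035,"rx":0,"ry":0,"rz":0,"hand":0.085},{"dx":0,"dy":0,"dz":0.035,"rx":0,"ry":0,"rz":0,"hand":0.085},{"dx":0,"dy":0,"dz":0.022,"rx":0,"ry":0,"rz":0,"hand":0.06},{"dx":0,"dy":0,"dz":0.01,"rx":0,"ry":0,"rz":0,"hand":0.045},{"dx":0,"dy":0,"dz":0,"rx":0,"ry":0,"rz":0,"hand":0.04},{"dx":0,"dy":0,"dz":0,"rx":0,"ry":0,"rz":0,"hand":0.035}]'
python3 -m pendant '[{"dx":0,"dy":0,"dz":0,"rx":0,"ry":0,"rz":0,"hand":0.028},{"dx":0,"dy":0,"dz":0,"rx":0,"ry":0,"rz":0,"hand":0.018},{"dx":0,"dy":0,"dz":0,"rx":0,"ry":0,"rz":0,"hand":0.018},{"dx":0,"dy":0,"dz":0,"rx":0,"ry":0,"rz":0,"hand":0.018},{"dx":0,"dy":0,"dz":0,"rx":0,"ry":0,"rz":0,"hand":0.018},{"dx":0,"dy":0,"dz":0,"rx":0,"ry":0,"rz":0,"hand":0.018}]' 40
```

```text
clock: 10.15
position: [0.6326, 0.1396, 0.2899]
ee_rot: [0.0, -0.126, 0.992, 0.0]
contact_force: [-0.2, 0.1, 0.2]
width: 0.0383
gripper_force: 0.0
clock: 10.65
position: [0.6336, 0.1403, 0.2914]
ee_rot: [0.002, -0.126, 0.992, 0.0]
contact_force: [-1.3, 1.6, 6.6]
width: 0.0238
gripper_force: 40.1
```

```bash
python3 -m pendant '[{"dx":0.0125,"dy":0,"dz":0.0004,"rx":0,"ry":0,"rz":0,"hand":0.018},{"dx":0.0125,"dy":0,"dz":0.0012,"rx":0,"ry":0,"rz":0,"hand":0.018},{"dx":0.016,"dy":0,"dz":0.0026,"rx":0,"ry":0,"rz":0,"hand":0.018},{"dx":0.016,"dy":0,"dz":0.0037,"rx":0,"ry":0,"rz":0,"hand":0.018},{"dx":0.0156,"dy":0,"dz":0.005,"rx":0,"ry":0,"rz":0,"hand":0.018},{"dx":0.0151,"dy":0,"dz":0.006,"rx":0,"ry":0,"rz":0,"hand":0.018},{"dx":0.0146,"dy":0,"dz":0.0072,"rx":0,"ry":0,"rz":0,"hand":0.018},{"dx":0.0141,"dy":0,"dz":0.0083,"rx":0,"ry":0,"rz":0,"hand":0.018},{"dx":0,"dy":0,"dz":0,"rx":0,"ry":0,"rz":0,"hand":0.018},{"dx":0,"dy":0,"dz":0,"rx":0,"ry":0,"rz":0,"hand":0.018}]' 40
```

```text
clock: 11.48
position: [0.5194, 0.1083, 0.2554]
ee_rot: [0.0, -0.126, 0.992, -0.002]
contact_force: [-1.6, -5.7, 3.0]
width: 0.0241
gripper_force: 43.7
```

```bash
python3 -m pendant '[{"dx":0.0133,"dy":-0.001,"dz":0.0095,"rx":0,"ry":0,"rz":0,"hand":0.018},{"dx":0.0127,"dy":-0.0005,"dz":0.0101,"rx":0,"ry":0,"rz":0,"hand":0.018},{"dx":0.0118,"dy":0,"dz":0.0112,"rx":0,"ry":0,"rz":0,"hand":0.018},{"dx":0.011,"dy":0,"dz":0.0121,"rx":0,"ry":0,"rz":0,"hand":0.018},{"dx":0.01,"dy":0,"dz":0.0129,"rx":0,"ry":0,"rz":0,"hand":0.018},{"dx":0.0091,"dy":0,"dz":0.0135,"rx":0,"ry":0,"rz":0,"hand":0.018},{"dx":0.008,"dy":0,"dz":0.0142,"rx":0,"ry":0,"rz":0,"hand":0.018},{"dx":0.0069,"dy":0,"dz":0.0148,"rx":0,"ry":0,"rz":0,"hand":0.018},{"dx":0.004,"dy":0,"dz":0.0101,"rx":0,"ry":0,"rz":0,"hand":0.018},{"dx":0.0034,"dy":0,"dz":0.0103,"rx":0,"ry":0,"rz":0,"hand":0.018},{"dx":0,"dy":0,"dz":0,"rx":0,"ry":0,"rz":0,"hand":0.018},{"dx":0,"dy":0,"dz":0,"rx":0,"ry":0,"rz":0,"hand":0.018}]' 40
```

```text
clock: 12.48
position: [0.4343, 0.0844, 0.1358]
ee_rot: [0.001, -0.127, 0.992, -0.003]
contact_force: [0.2, -6.3, -1.0]
width: 0.0242
gripper_force: 39.7
```

```bash
python3 -m pendant '[{"dx":0.0025,"dy":-0.001,"dz":0.008,"rx":0,"ry":0,"rz":0,"hand":0.018},{"dx":0.002,"dy":-0.001,"dz":0.008,"rx":0,"ry":0,"rz":0,"hand":0.018},{"dx":0.0016,"dy":0,"dz":0.008,"rx":0,"ry":0,"rz":0,"hand":0.018},{"dx":0.0012,"dy":0,"dz":0.008,"rx":0,"ry":0,"rz":0,"hand":0.018},{"dx":0,"dy":0,"dz":0,"rx":0,"ry":0,"rz":0,"hand":0.018},{"dx":0,"dy":0,"dz":0,"rx":0,"ry":0,"rz":0,"hand":0.018},{"dx":0,"dy":0,"dz":0,"rx":0,"ry":0,"rz":0,"hand":0.018}]' 40
python3 -m pendant '[{"dx":0.0006,"dy":0,"dz":0.005,"rx":0,"ry":0,"rz":0,"hand":0.018},{"dx":0.0004,"dy":0,"dz":0.005,"rx":0,"ry":0,"rz":0,"hand":0.018},{"dx":0.0002,"dy":0,"dz":0.004,"rx":0,"ry":0,"rz":0,"hand":0.018},{"dx":0,"dy":0,"dz":0,"rx":0,"ry":0,"rz":0,"hand":0.018},{"dx":0,"dy":0,"dz":0,"rx":0,"ry":0,"rz":0,"hand":0.018},{"dx":0,"dy":0,"dz":0,"rx":0,"ry":0,"rz":0,"hand":0.018}]' 40
```

```text
clock: 13.07
position: [0.4274, 0.0826, 0.1038]
ee_rot: [0.001, -0.126, 0.992, -0.0]
contact_force: [2.0, -4.6, -1.0]
width: 0.0241
gripper_force: 39.2
clock: 13.57
position: [0.426, 0.0822, 0.0901]
ee_rot: [0.001, -0.126, 0.992, -0.001]
contact_force: [0.8, -5.1, 4.6]
width: 0.024
gripper_force: 39.7
```

```bash
python3 -m pendant '[{"dx":0.0002,"dy":-0.0005,"dz":0.003,"rx":0,"ry":0,"rz":0,"hand":0.018},{"dx":0.0002,"dy":-0.0005,"dz":0.003,"rx":0,"ry":0,"rz":0,"hand":0.018},{"dx":0,"dy":0,"dz":0.003,"rx":0,"ry":0,"rz":0,"hand":0.018},{"dx":0,"dy":0,"dz":0.002,"rx":0,"ry":0,"rz":0,"hand":0.018},{"dx":0,"dy":0,"dz":0,"rx":0,"ry":0,"rz":0,"hand":0.018},{"dx":0,"dy":0,"dz":0,"rx":0,"ry":0,"rz":0,"hand":0.018},{"dx":0,"dy":0,"dz":0,"rx":0,"ry":0,"rz":0,"hand":0.018}]' 40
python3 - <<'E'
from h import *
f=[];z=[]
d=cam('wrist');save(d,'w7.png')
for i in range(6):
    cam('side'); s=manip.get_state(); f.append(s['contact_force']); z.append(s['position'])
print(np.mean(f,0),np.std(f,0),np.mean(z,0),s['clock'])
# pointer and scale in scene/side/wrist: red pixels near post
yaw=np.radians(14.5);u=np.array([np.cos(yaw),np.sin(yaw),0]);w=np.array([-u[1],u[0],0]);S=np.array([.547,.1157,0])
post=S-.06*u+.034*w
for n in ('scene','side','wrist'):
    d=cam(n);save(d,n+'7.png'); h=cv2.cvtColor(d['frame'],cv2.COLOR_RGB2HSV)
    c=proj(d,post+[0,0,.096]); print(n,'post96',np.round(c,1),'post124',np.round(proj(d,post+[0,0,.124]),1),'dial',np.round(proj(d,S-.062*u-.078*w+[0,0,.085]),1))
    m=cv2.inRange(h,(0,90,80),(8,255,255))|cv2.inRange(h,(172,90,80),(180,255,255))
    x,y=int(c[0]),int(c[1]); a,b=max(0,y-45),max(0,x-45); k,l,st,cc=cv2.connectedComponentsWithStats(m[a:y+45,b:x+45])
    for i in range(1,k): print('  red',st[i,:]+[b,a,0,0,0],cc[i].round(1)+[b,a])
E
```

```text
clock: 14.15
position: [0.4255, 0.0821, 0.0796]
ee_rot: [0.001, -0.126, 0.992, 0.0]
contact_force: [-0.1, -2.7, 9.2]
width: 0.0239
gripper_force: 40.3
[-0.37301659 -2.26969214  9.79826454] [0.3856292  0.16992559 0.71570645] [0.42553705 0.08205513 0.07960095] 14.5
scene post96 [245.  284.7] post124 [244.2 271.4] dial [286.4 264.9]
  red [227 274   1   1   1] [227. 274.]
  red [249 278  10   7  26] [254.2 280.8]
side post96 [266.8 202.7] post124 [265.9 191.5] dial [291.4 227. ]
  red [221 175  14  51 493] [226.1 204.3]
  red [262 201   3   3   4] [263.  202.2]
  red [236 205   1   2   2] [236.  205.5]
  red [291 207   2   1   2] [291.5 207. ]
  red [298 208   1   1   1] [298. 208.]
  red [290 229   1   3   3] [290. 230.]
  red [289 233   1   2   2] [289.  233.5]
  red [287 240   1   1   1] [287. 240.]
wrist post96 [409.1 463.1] post124 [426.9 529.2] dial [159.2 439.8]
```

```bash
python3 -m pendant '[{"dx":0,"dy":-0.0003,"dz":0.002,"rx":0,"ry":0,"rz":0,"hand":0.018},{"dx":0,"dy":-0.0002,"dz":0.002,"rx":0,"ry":0,"rz":0,"hand":0.018},{"dx":0,"dy":0,"dz":0.002,"rx":0,"ry":0,"rz":0,"hand":0.018},{"dx":0,"dy":0,"dz":0.0005,"rx":0,"ry":0,"rz":0,"hand":0.018},{"dx":0,"dy":0,"dz":0,"rx":0,"ry":0,"rz":0,"hand":0.018},{"dx":0,"dy":0,"dz":0,"rx":0,"ry":0,"rz":0,"hand":0.018},{"dx":0,"dy":0,"dz":0,"rx":0,"ry":0,"rz":0,"hand":0.018}]' 40
cat > e.py <<'E'
from h import *
f=[];z=[]
for i in range(8):
    d=cam('side'); s=manip.get_state(); f.append(s['contact_force']); z.append(s['position'])
print(np.mean(f,0).round(2),np.mean(z,0).round(4),s['clock'])
# dial needle in side view: red/dark pixels, and needle/green angles about the dial centre
h=cv2.cvtColor(d['frame'],cv2.COLOR_RGB2HSV)[210:265,265:315]
for n,m in (('green',cv2.inRange(h,(40,80,40),(85,255,255))),('red',cv2.inRange(h,(0,60,80),(8,255,255))|cv2.inRange(h,(170,60,80),(180,255,255))),('dark',cv2.inRange(h,(0,0,0),(180,255,45)))):
    p=np.argwhere(m)[:,::-1]+[265,210]; print(n,len(p),p.tolist() if len(p)<45 else p.mean(0))
E
python3 e.py
```

```text
clock: 15.23
position: [0.4255, 0.082, 0.0733]
ee_rot: [0.001, -0.125, 0.992, 0.001]
contact_force: [-0.7, -0.3, 12.6]
width: 0.024
gripper_force: 40.8
[-1.08 -0.35 12.31] [0.4255 0.082  0.0734] 15.6333
green 2 [[294, 234], [294, 235]]
red 10 [[291, 210], [297, 212], [293, 230], [292, 231], [292, 232], [291, 233], [290, 234], [291, 234], [290, 235], [286, 240]]
dark 421 [285.76009501 228.7719715 ]
```

```bash
python3 - <<'E'
import cv2,numpy as np
hub=np.array([287.9,238.8])
for fn in ('side0.png','side7.png','now'):
    if fn=='now':
        from h import *
        b=cv2.cvtColor(cam('side')['frame'],cv2.COLOR_RGB2BGR)
    else: b=cv2.imread('pics/'+fn)
    o=b[215:262,270:312].astype(int); B,G,R_=o[...,0],o[...,1],o[...,2]
    for n,m in (('green',(G-R_>25)&(G-B>15)),('red',(R_-G>40)&(R_-B>40))):
        p=np.argwhere(m)[:,::-1]+[270,215]; v=p-hub; r=np.hypot(*v.T); a=np.degrees(np.arctan2(-v[:,1],v[:,0]))
        print(fn,n,[(int(x),int(y),int(t),round(float(q_),1)) for (x,y),t,q_ in zip(p,a,r) if r.size and q_<14])
E
```

```text
side0.png green [(292, 230, 65, 9.7), (292, 231, 62, 8.8), (293, 231, 56, 9.3), (294, 231, 51, 9.9), (293, 232, 53, 8.5), (294, 233, 43, 8.4), (294, 234, 38, 7.8), (294, 235, 31, 7.2), (294, 236, 24, 6.7), (295, 236, 21, 7.6)]
side0.png red [(284, 239, -177, 3.9), (285, 239, -176, 2.9), (281, 240, -170, 7.0), (282, 240, -168, 6.0), (283, 240, -166, 5.0)]
side7.png green [(292, 230, 65, 9.7), (292, 231, 62, 8.8), (293, 231, 56, 9.3), (294, 231, 51, 9.9), (293, 232, 53, 8.5), (294, 233, 43, 8.4), (294, 234, 38, 7.8), (294, 235, 31, 7.2), (294, 236, 24, 6.7), (295, 236, 21, 7.6)]
side7.png red [(291, 228, 73, 11.2), (290, 229, 77, 10.0), (290, 230, 76, 9.0), (290, 231, 74, 8.1), (290, 232, 72, 7.1), (289, 233, 79, 5.9), (289, 234, 77, 4.9), (289, 235, 73, 4.0), (287, 240, -126, 1.5), (287, 241, -112, 2.4)]
now green [(292, 230, 65, 9.7), (294, 231, 51, 9.9), (293, 232, 53, 8.5), (294, 233, 43, 8.4), (294, 234, 38, 7.8), (294, 235, 31, 7.2), (294, 236, 24, 6.7), (295, 236, 21, 7.6)]
now red [(293, 230, 59, 10.2), (292, 231, 62, 8.8), (292, 232, 58, 7.9), (291, 233, 61, 6.6), (290, 234, 66, 5.2), (291, 234, 57, 5.7), (290, 235, 61, 4.3), (286, 240, -147, 2.2)]
```

The dial's needle lies just inside the start of the green band, at roughly 10.6–11 mm of squeeze. I press about 3 mm more at the handle.

```bash
python3 -m pendant '[{"dx":0,"dy":0,"dz":0.0015,"rx":0,"ry":0,"rz":0,"hand":0.018},{"dx":0,"dy":0,"dz":0.0015,"rx":0,"ry":0,"rz":0,"hand":0.018},{"dx":0,"dy":0,"dz":0,"rx":0,"ry":0,"rz":0,"hand":0.018},{"dx":0,"dy":0,"dz":0,"rx":0,"ry":0,"rz":0,"hand":0.018},{"dx":0,"dy":0,"dz":0,"rx":0,"ry":0,"rz":0,"hand":0.018}]' 40
python3 - <<'E'
from h import *
hub=np.array([287.9,238.8]); b=cv2.cvtColor(cam('side')['frame'],cv2.COLOR_RGB2BGR)
o=b[215:262,270:312].astype(int); B,G,R_=o[...,0],o[...,1],o[...,2]
p=np.argwhere((R_-G>40)&(R_-B>40))[:,::-1]+[270,215]; v=p-hub; r=np.hypot(*v.T); a=np.degrees(np.arctan2(-v[:,1],v[:,0]))
print(a[(r>4)&(r<13)].round(),manip.get_state()['contact_force'],manip.get_state()['position'])
E
```

```text
clock: 16.1
position: [0.4256, 0.0821, 0.0705]
ee_rot: [0.001, -0.126, 0.992, 0.001]
contact_force: [-0.4, -0.0, 13.5]
width: 0.0238
gripper_force: 41.1
[53. 48. 49. 49. 51.] [-2.21533186 -0.38259074 14.00571713] [0.42561053 0.08206496 0.07048501]
```

```bash
for i in 1 2 3 4; do python3 -m pendant '[{"dx":0,"dy":0,"dz":0,"rx":0,"ry":0,"rz":0,"hand":0.018},{"dx":0,"dy":0,"dz":0,"rx":0,"ry":0,"rz":0,"hand":0.018},{"dx":0,"dy":0,"dz":0,"rx":0,"ry":0,"rz":0,"hand":0.018},{"dx":0,"dy":0,"dz":0,"rx":0,"ry":0,"rz":0,"hand":0.018},{"dx":0,"dy":0,"dz":0,"rx":0,"ry":0,"rz":0,"hand":0.018},{"dx":0,"dy":0,"dz":0,"rx":0,"ry":0,"rz":0,"hand":0.018},{"dx":0,"dy":0,"dz":0,"rx":0,"ry":0,"rz":0,"hand":0.018},{"dx":0,"dy":0,"dz":0,"rx":0,"ry":0,"rz":0,"hand":0.018},{"dx":0,"dy":0,"dz":0,"rx":0,"ry":0,"rz":0,"hand":0.018},{"dx":0,"dy":0,"dz":0,"rx":0,"ry":0,"rz":0,"hand":0.018},{"dx":0,"dy":0,"dz":0,"rx":0,"ry":0,"rz":0,"hand":0.018},{"dx":0,"dy":0,"dz":0,"rx":0,"ry":0,"rz":0,"hand":0.018}]' 40 | grep -E 'clock|pos|contact'; done
python3 -c "from rig import manip; print(manip.sign_off())"
```

```text
clock: 17.15
position: [0.4256, 0.0821, 0.0705]
contact_force: [-1.5, -0.8, 13.0]
clock: 18.15
position: [0.4256, 0.0821, 0.0705]
contact_force: [-0.7, 0.3, 14.1]
clock: 19.15
position: [0.4256, 0.0821, 0.0705]
contact_force: [-2.1, 0.3, 13.0]
clock: 20.15
position: [0.4256, 0.082, 0.0705]
contact_force: [-2.2, -0.7, 13.4]
the job is handed in; nothing more can be done
None
```

The new spring stands in the seat and the lever held it at about 12 mm of squeeze (dial needle in the green band, about 13.5 N at the handle) for over 4 s; the job was handed in at 20 s with the lever still held down, no verdict was returned, and the grip was set to 20 N but read 21–22 N.

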